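# Shut the bottle sterilizer and fold down its two clips

### The job

The loaded bottle sterilizer stands open with its two side clips sticking out. With the fingertips only, push the lid down until it is fully shut, and only then push each of the two clips down and in until it lies flat against the side of the box. Grasp nothing, leave the bottle, cup, scoop and whisk where they are, and finish clear of everything.

Things in the scene. Friction and masses are not known exactly. Their poses are not given: they have to be found in the camera images.
- sterilizer: white open tub of the bottle sterilizer, fixed to the counter, 200 (x) by 220 (y) by 120 mm high, with bottle parts inside below the rim. Origin: centre of its underside. Its x axis points from the front wall (robot side) to the hinge side, y to its left, z up. Starts turned by up to 0.33 rad
- lid (a joint): opening angle of the sterilizer's pale green lid (rad): 0 = shut, level on the tub (a stop); it starts at 0.55 to 1.0 and opens upward to at most 1.4. Stiff friction hinge: the lid stays where it is left, and closes with about 2 to 3 N at the free edge
- lid_hinge (a point): middle of the lid's hinge line, at (106, 0, 120) mm in the sterilizer frame, at the height of the lid's underside; the hinge line runs along the sterilizer's y. The point's axes are the lid's: -x runs from the hinge to the front edge, z out of the lid's top
- lid_edge (a point): point on the lid's top face in the middle of its width, 200 mm from the hinge line and 12 mm short of the front edge; 126 mm above the counter when shut. The lid is a flat panel 212 mm long from the hinge line to its front edge, 234 mm wide and 6 mm thick, with a 14 mm skirt below and a thumb tab that stands out another 18 mm in the middle of the front edge
- clip_left (a joint): angle of the left clip about its pin on the lid's +y edge (rad): 0 = folded down flat along the tub's side wall, about 1.57 = sticking straight out sideways (in the lid's own frame); it starts at 1.0 to 1.55, turns to at most 1.8 and has a stop at 0. A friction pin: it stays where it is left and folds with about 2 N at its free edge
- clip_left_hinge (a point): middle of the left clip's pin; with the lid shut it is at (0, +122, 122) mm in the sterilizer frame. The clip is a dark grey plate 50 mm wide along the box's x, 5 mm thick, reaching 44 mm from the pin to its free edge; folded down it hangs from the pin along the tub's +y wall, its free edge 78 mm above the counter
- clip_left_edge (a point): middle of the left clip's free edge, on its outer face (the face that looks up while the clip sticks out and away from the tub when folded down)
- clip_right (a joint): angle of the right clip about its pin on the lid's -y edge (rad): 0 = folded down flat along the tub's side wall, about 1.57 = sticking straight out sideways (in the lid's own frame); it starts at 1.0 to 1.55, turns to at most 1.8 and has a stop at 0. A friction pin: it stays where it is left and folds with about 2 N at its free edge
- clip_right_hinge (a point): middle of the right clip's pin; with the lid shut it is at (0, -122, 122) mm in the sterilizer frame. The clip is a dark grey plate 50 mm wide along the box's x, 5 mm thick, reaching 44 mm from the pin to its free edge; folded down it hangs from the pin along the tub's -y wall, its free edge 78 mm above the counter
- clip_right_edge (a point): middle of the right clip's free edge, on its outer face (the face that looks up while the clip sticks out and away from the tub when folded down)
- bottle: empty milky plastic bottle with a yellow cap, upright, 60 mm diameter, 150 mm high; origin: centre of its underside. To be left alone
- cup: small orange cup, upright, 72 mm across the rim, 70 mm high; origin: centre of its underside. To be left alone
- scoop: white measuring scoop, bowl 44 mm across and 30 mm high with a flat handle reaching 89 mm along its +x at the rim; origin: centre of the bowl's underside. To be left alone
- whisk: flat stainless whisk lying on the counter, 14 mm high; handle 110 mm long to -x, wire loops 105 mm long to +x and 60 mm wide; origin: on the counter where handle and loops meet. To be left alone

How it is judged:
On the way, in this order (a step that is already met when the one before it is completed fails the run):
1. the lid is pushed fully shut (value of joint lid below 0.04 rad), for 0.2 s.
2. both clips are folded down against the sides (value of joint lid below 0.04 rad and value of joint each of clip_left, clip_right below 0.12 rad), for 0.2 s.
At the end, for the whole second after the job is handed in: The lid is within 0.04 rad of shut, each clip within 0.12 rad of flat against the side, and bottle, cup, scoop and whisk are at rest within 20 mm of where they began (all of step 2 and distance of each of bottle, cup, scoop, whisk from where it was at the start of the episode below 0.02 m and linear speed of each of bottle, cup, scoop, whisk below 0.02 m/s); the robot touches nothing.
It fails at once if a clip is folded down (below 0.6 rad) while the lid is still more than 0.1 rad open (value of joint lid above 0.1 rad and value of joint any of clip_left, clip_right below 0.6 rad).
It fails at once if the lid is lifted further open (beyond 1.2 rad) (value of joint lid above 1.2 rad).
It fails at once if the bottle, cup, scoop or whisk is lifted or moved more than 20 mm (distance of any of bottle, cup, scoop, whisk from where it was at the start of the episode above 0.02 m).
It fails at once if the bottle or cup is tipped over (angle between any of bottle, cup's own z axis and vertical above 0.4 rad).
It also fails if it takes over 59 s, if anything falls off the work surface, if the arm or the gripper's body presses on something with over 40 N, if the wrist force passes 120 N, or if a joint passes its speed limit or range.

### The arm

A 6-joint arm with a two-finger parallel gripper is mounted at the origin on the work surface. World frame = base frame: x ahead of the robot, y to its left, z up, the work surface at z = 0. Lengths are in m, angles in rad, forces in N, time in s.
With the tool pointing down it reaches from about 0.25 to 0.775 m from the base axis. Payload 4 kg.
Tool frame: the origin (TCP) lies at the very end of the fingers, on their centre line; the grasp point (between the pads) lies 19 mm behind it; z points along the fingers, y is the line along which they close (so a half turn about z gives the same grasp; the last joint's range is limited). The gripper opens to 94 mm and grips with 3 to 60 N. Pads are 16 mm wide; open, the fingers measure 119 mm over their backs; the gripper's body (75 mm by 177 mm) begins 78 mm behind the grasp point.
Start: joints at [1.042, 0.087, 1.371, -0, 1.684, -0.103], TCP at [0.227, 0.501, 0.206] pointing down, gripper open.
Joint ranges: [-3.1, 3.1], [-0.76, 2.03], [0.27, 2.55], [-1.08, 4.22], [0.17, 2.65], [-2.57, 2.57]. Speed limits (rad/s): [2.79, 2.79, 3.14, 3.14, 3.14, 3.14].

### API

Orientations are given as [roll, pitch, yaw] about the fixed x, y, z axes, in that order (R = Rz(yaw) Ry(pitch) Rx(roll)).
In Python, from bench import robot gives the robot as it stands. The module is installed in compiled form; this text tells all that it offers.
- The arm moves only by the tool move_arm, never from a script. Its argument "deltas" is one flat list of numbers, 7 for each row, row after row: the turn, a rotation vector about the tool's x, y, z in rad, then the shift along the tool's x, y, z in cm, then the closure, from -1 (fully open) to 1 (shut). A call has 1 to 8 rows; each row is the pose to reach, as a shift and turn from the pose commanded when the call began, along the tool's axes at that moment; what a row does not reach only later rows make up. A row lasts 1/10 s, in which the tool goes at most 50 mm and 8.59 degrees, less where a joint would pass 70% of its speed; a pose out of reach is approached as far as the arm can. A call with a gripper value outside its range is refused whole. The fingers move at their own pace and stop on an object; the grip force is fixed at half the most. Time passes only in rows, so rows that repeat a pose let the fingers close. It gives the time, the measured TCP pose, the force, the opening and the grip force at its end, in the units of the state.
- robot.get_obs(): the state, without advancing time (a new reading comes with each control period).
- robot.snapshot(name): name is "scene" or "top"; returns a dict with "image" (480x640x3 uint8, red, green, blue), "depth" (480x640 float32, m along the optical axis (not along the pixel's ray), 0 where there is no reading), "fov_y" (degrees; the focal length in pixels is half the picture's height over the tangent of half this angle, whatever the lens; pixels are square), "cx", "cy" (the principal point, pixels), "D" ([k1, k2, p1, p2, k3] as OpenCV has them; the pictures are not rectified), "origin" and "orientation" of the camera in the world. Camera axes: x right, y up, looking along -z (the intrinsics and any distortion apply to the point x, -y, -z); pixel columns grow to the right and rows downward; lengths in m; the calibration is good to about 2 mm. A picture is of the moment at which its call begins.
- robot.close_job(): hands the job in; it is judged then, once.
The state is a dict: "time": time; "joint_positions": joint angles; "qvel": joint speeds; "joint_torque": joint torques, N m; "tool_pos": TCP position; "ee_rot": TCP orientation; "wrist_force": force on the tool from outside, world axes, zero at the start; "wrist_torque": the same for the moment, N m; "width": finger opening in m; "finger_force": force on a finger pad.
Only numpy, scipy, OpenCV 4.12 (cv2) and the standard library are available. Lean on these libraries where they do the work, as an engineer would, in place of code of your own. Each camera call takes 0.05 s, during which the arm holds its last target. There are 200 camera calls.

## Working session

There is one attempt and no reset: what is moved stays moved. The work goes in short steps, Python scripts to look and compute and a tool call to move; the robot and the scene stay as the last step left them, time stands still between calls to the robot, and variables do not carry over. Pictures are saved under pics/ and viewed, at most 10 in all, crops included, and the job is handed in when it is done.

Besides the shell and the picture viewer there is one more tool, called after "Call:" as name(argument=value, ...) on one line, values as JSON. move_arm: Moves the arm, as the interface text tells. Its arguments: {"type":"object","properties":{"deltas":{"type":"array","items":{"type":"number"}}},"required":["deltas"]}

```bash
mkdir -p pics; cat > h.py <<'E'
import numpy as np,cv2
from scipy.spatial.transform import Rotation as R
from bench import robot
def snap(n,f):
    s=robot.snapshot(n); cv2.imwrite('pics/'+f+'.png',s['image'][:,:,::-1]); np.savez(f+'.npz',**{k:np.array(v) for k,v in s.items()}); return s
def cloud(s):
    f=240/np.tan(np.radians(float(s['fov_y']))/2); K=np.array([[f,0,s['cx']],[0,f,s['cy']],[0,0,1]],float)
    v,u=np.mgrid[:480,:640]; p=np.stack([u,v],-1).reshape(-1,1,2).astype(float)
    n=cv2.undistortPoints(p,K,np.array(s['D'],float)).reshape(480,640,2); d=s['depth']
    c=np.stack([n[...,0]*d,-n[...,1]*d,-d],-1)
    o=np.array(s['orientation'],float); M=o if o.shape==(3,3) else R.from_euler('xyz',o).as_matrix() if o.size==3 else R.from_quat(o).as_matrix()
    return c@M.T+np.array(s['origin'])
E
python3 - <<'E'
from h import *
for n in('scene','top'):
    s=snap(n,n+'0'); print(n,s['origin'],s['orientation'],s['fov_y'],s['D'])
print(robot.get_obs())
E
```

```text
scene [ 0.99050973 -0.14432001  0.86387309] [0.51823006 0.00830553 1.20226592] 51.130944441138105 [-0.11189275  0.          0.          0.          0.        ]
top [0.39027662 0.01223049 1.25963877] [ 0.16202607  0.00878564 -1.54658164] 46.422002919127536 [0.05999823 0.         0.         0.         0.        ]
{'time': 0.1, 'joint_positions': array([ 1.04187185e+00,  8.78437436e-02,  1.37208636e+00, -3.79878035e-05,
        1.68357649e+00, -1.03087097e-01]), 'qvel': array([ 0.00045332, -0.00173431, -0.00496856, -0.00190001,  0.00105779,
        0.00056607]), 'joint_torque': array([ 1.95327026e-03, -3.41253519e+01, -3.03299904e+01,  7.20081129e-02,
        3.04259802e-02, -1.21955600e-04]), 'tool_pos': array([0.22695938, 0.50045515, 0.20445012]), 'ee_rot': array([-3.13968499e+00, -1.59399089e-04,  2.71575088e+00]), 'wrist_force': array([ 0.14270922, -0.01147856,  0.60438727]), 'wrist_torque': array([ 0.0255403 , -0.01566143,  0.01202636]), 'finger_force': 0.0, 'width': 0.09411949337121528}
```

View pics/scene0.png

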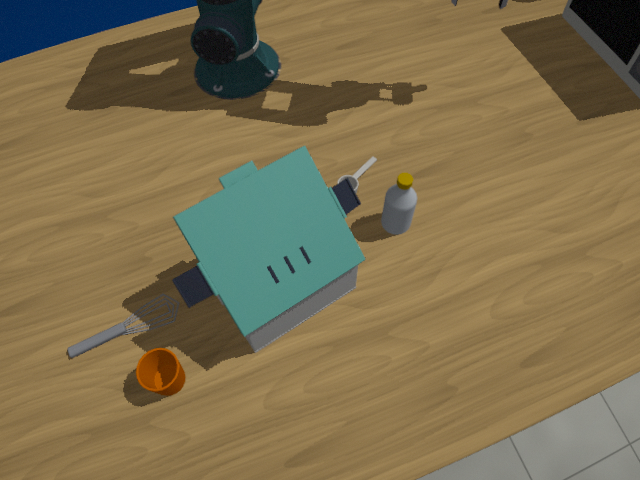

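View pics/top0.png

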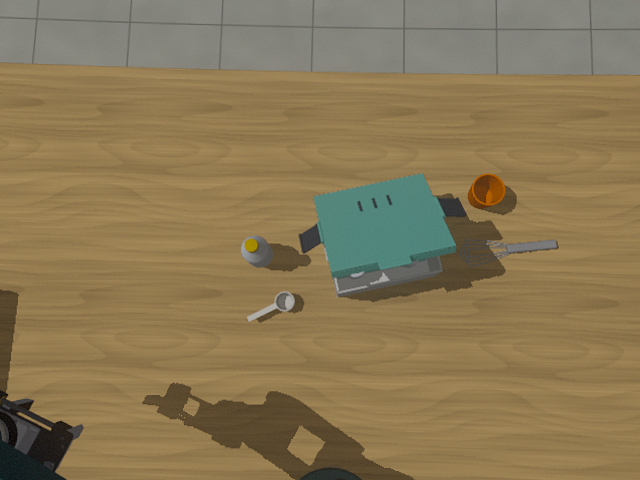

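The scene view shows the open green lid with its tab toward the robot, the left clip by the bottle at (345,195) and the right clip at (195,285). In the top view the left clip is at (311,238), the right clip at (452,207), the bottle at (256,250), the cup at (487,190), the whisk at (510,248) and the scoop at (285,302).

```bash
cat > meas.py <<'E'
from h import *
def load(f): return dict(np.load(f+'.npz'))
s=load('top0'); P=cloud(s); im=s['image'].astype(int); r,g,b=im[...,0],im[...,1],im[...,2]
m=((g-r>40)&(b-r>20)&(g>90)); v,u=np.mgrid[:480,:640]; m&=(u>300)&(u<470)&(v>160)&(v<290)
m=cv2.erode(m.astype(np.uint8),np.ones((3,3)))>0
Q=P[m]; c=np.median(Q,0)
for _ in range(4):
    A=np.linalg.svd(Q-Q.mean(0),full_matrices=False)[2][2]; d=(Q-Q.mean(0))@A; Q=Q[abs(d)<max(.003,2*d.std())]
n=A*np.sign(A[2]); print('normal',n,'tilt',np.arccos(n[2]),len(Q))
yaw=np.arctan2(-n[1],-n[0]); print('yaw from normal',yaw)
ex=np.array([-n[0],-n[1],0]);
# lid opened: normal tilts toward +x? lid -x end raised => normal has +x? print both
for w in(yaw,yaw+np.pi):
    w=(w+np.pi)%(2*np.pi)-np.pi
    if abs(w)>1: continue
    X=np.array([np.cos(w),np.sin(w),0]);Y=np.array([-X[1],X[0],0])
    L=np.cross(Y,n); 
    a=Q@L;bb=Q@Y; print('yaw',w,'along',np.percentile(a,[.5,99.5]),'wid',np.percentile(bb,[.5,99.5]),np.ptp(np.percentile(bb,[.5,99.5])))
    print('zrange',np.percentile(Q[:,2],[.5,99.5]))
    rect=cv2.minAreaRect(np.stack([a,bb],1).astype(np.float32)*1000); print(rect)
    # hinge: back edge at top face = hinge + 6mm n
    back=np.percentile(a,99.7); mid=np.mean(np.percentile(bb,[1,99]))
    q=Q.mean(0); top=q+L*(back-q@L)+Y*(mid-q@Y); h=top-.006*n
    print('hinge',h,'expected z .12; origin',h-X*.106)
for nme,(uu,vv) in dict(bottle=(256,250),clipL=(308,241),clipLin=(318,232),clipR=(460,208),clipRi=(446,207),cup=(474,190),cup2=(487,174),cup3=(487,190),scoop=(285,302),scooph=(250,318),whisk=(555,244),whisk2=(465,250),whiskj=(508,248)).items(): print(nme,np.round(P[vv,uu],4))
E
python3 meas.py
```

```text
normal [0.55314296 0.13078806 0.82275594] tilt 0.6045535406653172 8482
yaw from normal -2.9094114567718776
yaw 0.2321811968179155 along [0.24585954 0.46314982] wid [-0.33350653 -0.10581697] 0.2276895670333774
zrange [0.12857551 0.25239095]
((353.3992614746094, -218.623291015625), (224.9435577392578, 238.107421875), 0.4032420217990875)
hinge [ 0.68234898 -0.06392312  0.1242669 ] expected z .12; origin [ 0.5791933 -0.0883138  0.1242669]
bottle [0.5475 0.1652 0.124 ]
clipL [0.5603 0.057  0.1768]
clipLin [0.5772 0.0377 0.185 ]
clipR [ 0.6328 -0.2401  0.1765]
clipRi [ 0.6321 -0.2108  0.1862]
cup [ 0.7139 -0.3123  0.0052]
cup2 [ 0.7341 -0.3246  0.068 ]
cup3 [ 0.7143 -0.3414  0.0062]
scoop [ 0.4488  0.1119 -0.0019]
scooph [0.4111 0.184  0.0316]
whisk [ 0.5916 -0.4853  0.0143]
whisk2 [ 0.5749 -0.29    0.0044]
whiskj [ 0.5807 -0.3835  0.011 ]
```

Call:
move_arm(deltas=[0,0,0.15,0,0,-5,1,0,0,0.3,-4,-3,-9.4,1,0,0,0.45,-8,-7,-9.4,1,0,0,0.6,-12,-10,-9.4,1,0,0,0.75,-15,-13,-9.4,1,0,0,0.9,-19,-16,-9.4,1,0,0,0.913,-22,-18,-9.4,1,0,0,0.913,-22,-18,-9.4,1])

```text
time: 0.9
tool_pos: [0.3554, 0.2417, 0.2991]
ee_rot: [3.141, 0.002, 1.793]
wrist_force: [0.4, -0.5, -0.4]
width: 0.0338
finger_force: 0.0
```

Call:
move_arm(deltas=[0,0,0,-5,1.1,0,1,0,0,0,-9.8,2.2,0,1,0,0,0,-14.6,3.3,0,1,0,0,0,-19.4,4.4,0,1,0,0,0,-24,5.4,0,1,0,0,0,-29,6.5,0,1,0,0,0,-33.5,7.5,0,1,0,0,0,-37.9,8.5,0,1])

```text
time: 1.7
tool_pos: [0.5238, -0.1041, 0.2988]
ee_rot: [-3.141, -0.001, 1.804]
wrist_force: [0.7, -0.4, -0.3]
width: 0.0001
finger_force: 0.0
```

Call:
move_arm(deltas=[0,0,0,0,0,0,1,0,0,0,0,0,0,1,0,0,0,0,0,0,1])

```text
time: 2.0
tool_pos: [0.5229, -0.1016, 0.2995]
ee_rot: [-3.142, -0.001, 1.805]
wrist_force: [-0.7, 0.9, -0.7]
width: 0.0004
finger_force: 0.0
```

Call:
move_arm(deltas=[0,0,0,0,0,2,1,0,0,0,0,0,4,1,0,0,0,0,0,5.5,1,0,0,0,0,-0.5,7,1,0,0,0,0,-0.8,8.5,1,0,0,0,0,-1.2,10,1,0,0,0,0,-1.5,11,1,0,0,0,0,-1.5,12,1])

```text
time: 2.8
tool_pos: [0.5082, -0.1059, 0.1796]
ee_rot: [3.141, 0.0, 1.804]
wrist_force: [-0.2, -0.5, 2.0]
width: 0.0006
finger_force: 0.6
```

Call:
move_arm(deltas=[0,0,0,0,-0.3,1,1,0,0,0,0,-0.5,2,1,0,0,0,0,-0.5,3,1,0,0,0,0,-0.5,4,1,0,0,0,0,-0.5,5,1,0,0,0,0,-0.5,5.5,1,0,0,0,0,-0.5,5.7,1,0,0,0,0,-0.5,5.7,1])

```text
time: 3.6
tool_pos: [0.5034, -0.108, 0.126]
ee_rot: [3.141, 0.001, 1.803]
wrist_force: [-7.3, 1.4, 16.2]
width: 0.0005
finger_force: 7.8
```

Call:
move_arm(deltas=[0,0,0,0,0,0,1,0,0,0,0,0,0.1,1,0,0,0,0,0,0,1,0,0,0,0,0,-3,1,0,0,0,0,0,-7,1,0,0,0,0,-4,-8,1,0,0,0,0,-8,-8,1,0,0,0,0,-12,-8,1])

```text
time: 4.4
tool_pos: [0.3862, -0.1357, 0.2026]
ee_rot: [3.141, 0.001, 1.804]
wrist_force: [-0.4, 0.5, 0.8]
width: 0.0007
finger_force: 0.0
```

```bash
python3 - <<'E'
from h import *
s=snap('top','top1'); P=cloud(s); t=snap('scene','scene1'); T=cloud(t)
cv2.imwrite('pics/c1.png',np.hstack([cv2.resize(x['image'][a:b,c:d,::-1],(400,400)) for x,a,b,c,d in((s,140,340,280,480),(t,130,380,150,400))]))
yw=.2322;X=np.array([np.cos(yw),np.sin(yw),0]);Y=np.array([-X[1],X[0],0]);O=np.array([.581,-.089,0])
for n,C,x in(('top',P,s),('scene',T,t)):
    L=np.stack([(C-O)@X,(C-O)@Y,C[...,2]],-1); im=x['image'].astype(int)
    g=(im[...,1]-im[...,0]>40)&(abs(L[...,2]-.126)<.012)&(abs(L[...,0])<.14)&(abs(L[...,1])<.15)
    g=cv2.erode(g.astype(np.uint8),np.ones((2,2)))>0
    print(n,'lid z',np.percentile(L[g][:,2],[5,50,95]),'x',np.percentile(L[g][:,0],[1,99]),'y',np.percentile(L[g][:,1],[1,99]))
    q=L[g];print(' slope',np.polyfit(q[:,0],q[:,2],1),'backedge slope')
    rc=cv2.minAreaRect(q[:,:2].astype(np.float32)*1000);print(rc)
    dk=(im.max(-1)<75)&(L[...,2]>.07)&(L[...,2]<.15)&(abs(L[...,0])<.05)
    for sg in(1,-1):
        k=dk&(sg*L[...,1]>.125)&(sg*L[...,1]<.185); q=L[k]
        if len(q)>20:
            print(sg,len(q),'x',np.percentile(q[:,0],[3,97]),'y',np.percentile(q[:,1],[2,98]),'fit z(y)',np.polyfit(sg*q[:,1],q[:,2],1))
E
```

```text
top lid z [0.12156285 0.12512415 0.12867296] x [-0.09979207  0.10433897] y [-0.11376658  0.11404917]
 slope [0.00129985 0.12512526] backedge slope
((-5.762229919433594, 0.3133697509765625), (225.19615173339844, 241.11558532714844), 0.16284580528736115)
1 199 x [-0.0188131   0.02590492] y [0.12561222 0.16124435] fit z(y) [-0.54761502  0.19212799]
-1 399 x [-0.01771122  0.02866641] y [-0.16313225 -0.12599535] fit z(y) [-0.30731637  0.16120463]
scene lid z [0.12266017 0.12477769 0.12689543] x [-0.10479862  0.10836113] y [-0.11442114  0.11343015]
 slope [-0.00059896  0.12478297] backedge slope
((-2.7432632446289062, -0.1810302734375), (226.17459106445312, 241.2323455810547), 0.3201688826084137)
1 409 x [-0.01889267  0.02761766] y [0.125899  0.1610642] fit z(y) [-0.50879394  0.18535574]
-1 733 x [-0.01898415  0.02906154] y [-0.16495831 -0.12576788] fit z(y) [-0.27685765  0.15616563]
```

View pics/c1.png

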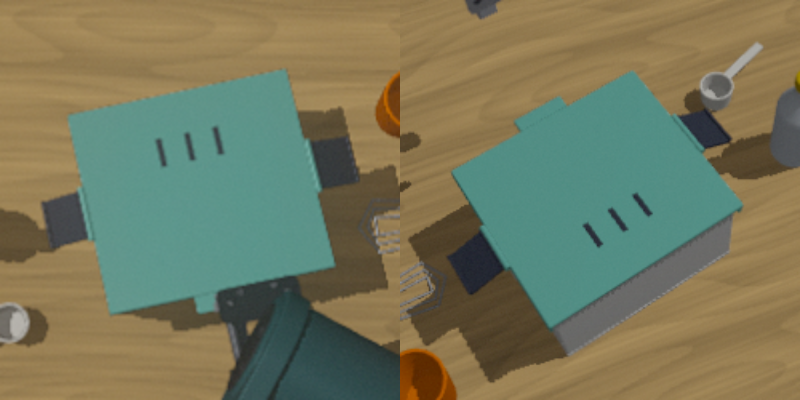

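The lid is shut: it lies level, with its top at z≈125 mm. In the crop the left clip is at (65,220) and the right clip at (335,162), both still sticking out, so I'll fold the left one next.

Call:
move_arm(deltas=[0,0,0,3.5,3.5,0,1,0,0,0,7,7,0,1,0,0,0,10,10,0,1,0,0,0,13,13.5,0,1,0,0,0,15,17,0,1,0,0,0,15,20.4,1,1,0,0,0,15,20.4,4,1,0,0,0,15,20.4,6,1])

```text
time: 5.3
tool_pos: [0.5519, 0.0588, 0.1393]
ee_rot: [-3.14, -0.001, 1.804]
wrist_force: [0.6, -0.4, -0.2]
width: 0.0005
finger_force: 0.0
```

Call:
move_arm(deltas=[0,0,0,0,0,1.5,1,0,0,0,0,0,2.5,1,0,0,0,0,0,3.5,1,0,0,0,0,0,4.5,1,0,0,0,-0.2,0,5.2,1,0,0,0,-0.5,0,5.6,1,0,0,0,-0.8,0,5.6,1,0,0,0,-1.0,0,5.6,1])

```text
time: 6.1
tool_pos: [0.5528, 0.0477, 0.0861]
ee_rot: [-3.141, -0.001, 1.803]
wrist_force: [-0.4, 2.0, -1.1]
width: 0.0002
finger_force: 0.8
```

Call:
move_arm(deltas=[0,0,0,-0.3,0,0,1,0,0,0,-0.5,0,0,1,0,0,0,-0.7,0,0,1,0,0,0,-0.8,0,0,1,0,0,0,-0.8,0,0,1])

```text
time: 6.6
tool_pos: [0.5541, 0.0428, 0.0864]
ee_rot: [-3.141, -0.006, 1.804]
wrist_force: [-2.8, 8.0, -0.7]
width: 0.0004
finger_force: 4.3
```

Call:
move_arm(deltas=[0,0,0,-0.3,0,0,1,0,0,0,-0.4,0,0,1,0,0,0,-0.4,0,0,1])

```text
time: 6.9
tool_pos: [0.554, 0.0428, 0.0864]
ee_rot: [-3.141, -0.013, 1.805]
wrist_force: [-5.0, 16.6, 1.8]
width: 0.0001
finger_force: 8.8
```

Call:
move_arm(deltas=[0,0,0,1,0,0,1,0,0,0,3,0,0,1,0,0,0,3,0,-2,1,0,0,0,3,0,-6,1,0,0,0,2,0,-10,1,0,0,0,-1,0,-12,1,0,0,0,-5,0,-12,1,0,0,0,-9,0,-12,1])

```text
time: 7.7
tool_pos: [0.5778, -0.0535, 0.2089]
ee_rot: [3.138, 0.004, 1.803]
wrist_force: [0.5, -0.2, -0.0]
width: 0.0005
finger_force: 0.0
```

Call:
move_arm(deltas=[0,0,0,-4,0,0,1,0,0,0,-8,0,0,1,0,0,0,-12,0,0,1,0,0,0,-16,0,0,1,0,0,0,-18.6,0,0,1,0,0,0,-18.6,0,2,1,0,0,0,-18.6,0,5,1,0,0,0,-18.6,0,6,1])

```text
time: 8.5
tool_pos: [0.6178, -0.2332, 0.143]
ee_rot: [-3.137, -0.002, 1.801]
wrist_force: [0.3, 0.2, -1.5]
width: 0.0006
finger_force: 0.0
```

Call:
move_arm(deltas=[0,0,0,0,0,1.5,1,0,0,0,0,0,2.5,1,0,0,0,0,0,3.5,1,0,0,0,0,0,4.5,1,0,0,0,0.2,0,5.4,1,0,0,0,0.5,0,6,1,0,0,0,0.8,0,6,1,0,0,0,1.0,0,6,1])

```text
time: 9.3
tool_pos: [0.6166, -0.2226, 0.0858]
ee_rot: [-3.14, -0.0, 1.803]
wrist_force: [0.2, -2.1, -1.2]
width: 0.0003
finger_force: 0.7
```

Call:
move_arm(deltas=[0,0,0,0.3,0,0,1,0,0,0,0.5,0,0,1,0,0,0,0.7,0,0,1,0,0,0,0.8,0,0,1,0,0,0,0.8,0,0,1])

```text
time: 9.8
tool_pos: [0.6159, -0.2181, 0.0866]
ee_rot: [3.141, 0.006, 1.801]
wrist_force: [2.4, -8.0, -4.0]
width: 0.0002
finger_force: 4.3
```

Call:
move_arm(deltas=[0,0,0,0.3,0,0,1,0,0,0,0.4,0,0,1,0,0,0,0.4,0,0,1])

```text
time: 10.1
tool_pos: [0.6159, -0.2181, 0.0869]
ee_rot: [3.14, 0.014, 1.8]
wrist_force: [5.0, -15.5, -6.2]
width: 0.0006
finger_force: 8.3
```

Call:
move_arm(deltas=[0,0,0,-1,0,0,1,0,0,0,-3,0,0,1,0,0,0,-3,0,-3,1,0,0,0,-3,0,-7,1,0,0,0,-3,0,-12,1,0,0,0,-3,-4,-13,1,0,0,0,-3,-8,-13,1,0,0,0,-3,-12,-13,1])

```text
time: 10.9
tool_pos: [0.5038, -0.2673, 0.2178]
ee_rot: [3.139, 0.0, 1.805]
wrist_force: [-0.0, -0.2, -0.1]
width: 0.0003
finger_force: 0.0
```

Call:
move_arm(deltas=[0,0,0,0,-4,0,1,0,0,0,0,-8,0,1,0,0,0,0,-12,0,1,0,0,0,0,-12,0,1,0,0,0,0,-12,0,1])

```text
time: 11.4
tool_pos: [0.3877, -0.2951, 0.2172]
ee_rot: [3.14, 0.0, 1.802]
wrist_force: [-0.6, -0.3, 0.8]
width: 0.0002
finger_force: 0.0
```

```bash
python3 - <<'E'
from h import *
s=snap('top','top2'); P=cloud(s); t=snap('scene','scene2'); T=cloud(t)
cv2.imwrite('pics/c2.png',np.hstack([cv2.resize(x['image'][a:b,c:d,::-1],(400,400)) for x,a,b,c,d in((s,140,360,240,460),(t,130,400,130,400))]))
yw=.2322;X=np.array([np.cos(yw),np.sin(yw),0]);Y=np.array([-X[1],X[0],0]);O=np.array([.581,-.089,0])
for C,x in((P,s),(T,t)):
    L=np.stack([(C-O)@X,(C-O)@Y,C[...,2]],-1); im=x['image'].astype(int)
    g=(im[...,1]-im[...,0]>40)&(abs(L[...,2]-.126)<.012)&(abs(L[...,0])<.1)&(abs(L[...,1])<.11)
    print('slope',np.polyfit(L[g][:,0],L[g][:,2],1))
    dk=(im.max(-1)<75)&(L[...,2]>.07)&(L[...,2]<.15)&(abs(L[...,0])<.03)
    for sg in(1,-1):
        q=L[dk&(sg*L[...,1]>.12)&(sg*L[...,1]<.185)]
        print(sg,len(q),np.percentile(q[:,1:],[3,97],axis=0).tolist() if len(q) else '')
a=np.load('top0.npz')['image'].astype(int);b=s['image'].astype(int)
for n,(u,v,h) in dict(bottle=(256,250,16),cup=(487,190,20),scoop=(272,306,18),whisk=(535,246,22)).items():
    p,q=[cv2.cvtColor(i[v-h:v+h,u-h:u+h].astype(np.uint8),7).astype(np.float32) for i in(a,b)]
    print(n,cv2.phaseCorrelate(p,q)[0])
E
```

```text
slope [-0.00124477  0.12540996]
1 27 [[0.12457674553665053, 0.07905857294690391], [0.12683913755836404, 0.12587637933504756]]
-1 33 [[-0.12443801083534842, 0.12174245716329737], [-0.12156620694759371, 0.12804355144522944]]
slope [-0.00357984  0.1251081 ]
1 11 [[0.12255808356543188, 0.11532368601326247], [0.12382033555031087, 0.1259092066005154]]
-1 135 [[-0.12725946549527012, 0.07798266923642486], [-0.12120746984155528, 0.12550446408363714]]
bottle (0.043115944996602096, -0.033641838908543775)
cup (0.00452637892788843, -0.013892268167200683)
scoop (-0.004564403706918796, 0.04323421633391433)
whisk (0.597062305982881, 0.5135728102990811)
```

View pics/c2.png

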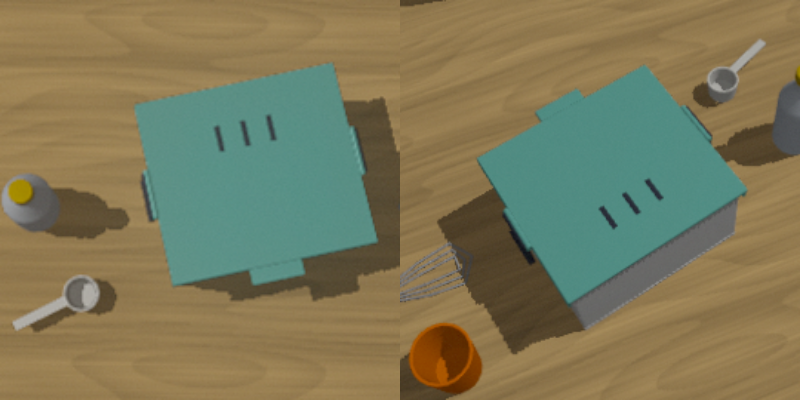

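The lid is shut and both clips lie flat: left at (148,197) and right at (357,150) in the crop, with outer faces at |y|≈125–127 mm. The bottle, cup, scoop and whisk have not moved, and the arm is clear.

```bash
python3 -c "
from bench import robot
print(robot.close_job())"
```

```text
the job is handed in; nothing more can be done
None
```

The job is handed in: the lid was pushed shut first, then both clips folded flat; the last pictures show the bottle, cup, scoop and whisk unmoved and the arm clear (the judge's result was not shown).

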